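# Reset a tripped heater controller with a pen through its panel opening

## Task

The blue heater controller has tripped: lift the loose white cover plate off its two pins by its black knob and lay it flat on the dark mat, without dropping it. Then draw the red-capped marker pen out of its holder, reach its blunt lower end down through the round opening in the controller's top panel and press the recessed red reset button all the way down, without forcing it. Finish while holding it down, the pen upright and still in the gripper, and leave the other things on the bench where they are.

Things in the scene. Friction and masses are not known exactly. Their poses are not given: they have to be found in the camera images.
- controller: blue heater controller box with a grey top panel, 120 (x) x 150 (y) x 62 mm high, fixed to the bench; display and knob on its front face, which looks along its own -x; origin at the centre of its underside, z up. Two steel pins, 6 mm thick, stand 11 mm out of the top panel at x = 0, y = +-50 mm
- opening (a point): centre of the round opening, 20 mm across, in the controller's top panel, at the height of the panel's upper face (62 mm over the bench); a black tube 22 mm across inside leads straight down from it to the red button. It lies at x = -14, y = +16 mm in the controller frame. The cover hides it at the start
- reset (a joint): travel of the red spring reset button below the opening: 0 = up, 0.007 m = fully down. 2 N start it moving, 6.2 N push it to its stop
- button_top (a point): centre of the top face of the red button, 18 mm across; when up it lies 22 mm below the panel's upper face, straight below the opening; moves down with the button
- cover: loose white cover plate, 90 (x) x 130 (y) x 5 mm, about 0.1 kg, lying on the controller's top with its two 9 mm holes (at y = +-50 mm) over the pins; origin at the centre of its underside, z up. It comes off straight up
- cover_knob (a point): top centre of the cover's black block-shaped knob, 14 (cover x) x 34 (cover y) mm, 28 mm tall above the plate's upper face; this point is 33 mm above the cover's underside; pinch the knob across its 14 mm
- mat: dark rubber mat lying fixed on the bench, 130 (x) x 160 (y) x 2 mm; origin at the centre of its underside
- pen_holder: fixed dark steel block, 44 x 44 mm, 55 mm high, on a 64 x 64 mm dark foot; one hole of 11.8 (x) x 12.8 (y) mm, 45 mm deep, in the middle of its top holds the pen; origin at the centre of its underside, z up
- pen: marker pen with whitish barrel and red cap, 10 x 11 mm thick, 133 mm long, 12 g, standing upright in the holder, cap up, blunt barrel end down; about 88 mm of it stands out above the holder. Its own y axis runs along the pen and points down (toward the barrel end), its x axis is level and lies across its 10 mm width; origin on its side, halfway along
- pen_bottom (a point): centre of the blunt lower end of the pen, at the start 10 mm above the bench inside the holder
- pen_top (a point): centre of the upper end (cap end) of the pen, 133 mm above pen_bottom; same axes as the pen
- tip_box: dark blue box of yellow pipette tips, 88x123x83 mm, a bystander at the back; origin at the centre of its underside
- water_bottle: small bottle with a red cap, 46x39x88 mm, a bystander at the back; origin at the centre of its underside
- timer: light grey countdown timer, 70x64x19 mm, a bystander at the back; origin at the centre of its underside
- plate: foil-sealed well plate, 86x127x18 mm, a bystander at the back; origin at the centre of its underside
- petri: petri dish, 60 mm across, 14 mm high, a bystander at the back; origin at the centre of its underside
Things that resemble listed ones, but are neither listed nor needed, are in the scene too. There is more than one size of the cover; the job needs the larger.

How it is judged:
On the way, in this order (a step that is already met when the one before it is completed fails the run):
1. the cover has been lifted clear of the pins (z of cover in the frame of controller above 0.078 m and contact force between the fingers and cover above 0.3 N), for 0.1 s.
2. the cover lies flat on the mat, let go and still (horizontal distance between cover and mat below 0.05 m and z of cover in the frame of mat below 0.006 m and angle between cover's own z axis and vertical below 0.1 rad and contact force between the fingers and cover below 0.1 N and linear speed of cover below 0.03 m/s), for 0.2 s.
3. the pen, in the fingers, has been drawn clear of its holder (height (world z) of pen_bottom above 0.062 m and contact force between the fingers and pen above 0.5 N), for 0.1 s.
At the end, for the whole second after the job is handed in: The red button is held at least 5.5 mm of its 7 mm down by the pen's lower end (more than 2 N between them), the pen passing through the opening, upright within 0.2 rad, still and gripped by the fingers; the cover lies flat on the mat (its centre within 50 mm of the mat's), let go (value of joint reset above 0.0055 m and contact force between pen and controller above 2 N and contact force between the fingers and pen above 1 N and horizontal distance between pen_bottom and opening below 0.01 m and z of pen_bottom in the frame of opening below -0.02 m and angle between the y axis of pen and the z axis of controller, either way round below 0.2 rad and linear speed of pen below 0.02 m/s and horizontal distance between cover and mat below 0.05 m and z of cover in the frame of mat below 0.006 m and angle between cover's own z axis and vertical below 0.1 rad and contact force between the fingers and cover below 0.1 N); the arm keeps its last pose, push and grip.
It fails at once if the button is forced: the pen presses on the controller with more than 30 N (contact force between pen and controller above 30 N).
It fails at once if the cover is dropped: it moves faster than 0.5 m/s with no finger on it (linear speed of cover above 0.5 m/s and contact force between the fingers and cover below 0.05 N).
It fails at once if a bystander (tip box, bottle, timer, well plate, petri dish) is moved by more than 30 mm (distance of any of tip_box, water_bottle, timer, plate, petri from where it was at the start of the episode above 0.03 m).
It also fails if it takes over 59 s, if anything falls off the work surface, if the arm or the gripper's body presses on something with over 40 N, if the wrist force passes 120 N, or if a joint passes its speed limit or range.

## Robot

A 7-joint arm with a two-finger parallel gripper is mounted at the origin on a cart in front of the work surface, level with it; the furniture and walls round the work are solid. World frame = base frame: x ahead of the robot, y to its left, z up, the work surface at z = 0. Lengths are in m, angles in rad, forces in N, time in s.
With the tool pointing down it reaches from about 0.425 to 0.925 m from the base axis. Payload 6.8 kg.
Tool frame: the origin (TCP) lies on the mounting face of the last link; the fingertips stand 173 mm ahead of it and the grasp point (between the pads) lies 155 mm ahead of it; z points along the fingers, y is the line along which they close (so a half turn about z gives the same grasp; the last joint's range is limited). The gripper opens to 85 mm and grips with 20 to 120 N. Pads are 22 mm wide; open, the fingers measure 114 mm over their backs; the gripper's body (76 mm by 85 mm) begins 54 mm behind the grasp point. The pads swing forward as they close: fully open they stand 13 mm farther back than shut.
Start: joints at [-1.304, 0.477, 0.022, 1.555, -0.011, 1.109, -0.083], TCP at [0.247, 0.628, 0.405] pointing down, gripper open.
Joint ranges: [-2.96, 2.96], [-0.34, 2.1], [-1.41, 1.46], [0.24, 2.44], [-1.37, 4.51], [0.17, 1.92], [-2.96, 2.96]. Speed limits (rad/s): [2.39, 2.39, 3.14, 3.14, 3.14, 3.14, 3.14].

## Interface

Orientations are given as a unit quaternion [w, x, y, z].
In Python, from station import bot gives the robot as it stands. The module is installed in compiled form; this text tells all that it offers.
- The arm moves only by the shell command python3 -m pendant 'ROWS' [FORCE]. ROWS is JSON, a list of rows, each a list of 5 numbers: the finger opening in m, from 0 to 0.0854, then the shift along the tool's x, y, z in m, then the turn about the tool's z in degrees. In form: [[jaw, x, y, z, yaw], ...]. A call has 1 to 12 rows; each row shifts and turns the commanded pose from where the row before left it, along the tool's axes as they then stand; what a row does not reach is not made up. A row lasts 1/12 s, in which the tool goes at most 41.7 mm and 7.16 degrees, less where a joint would pass 70% of its speed; a pose out of reach is approached as far as the arm can. A call with a gripper value outside its range is refused whole. The fingers move at their own pace and stop on an object; FORCE is the grip in N (left out, the last holds). Time passes only in rows, so rows that do not move let the fingers close. It gives the time, the measured TCP pose, the force, the opening and the grip force at its end, in the units of the state.
- bot.get_obs(): the state, without advancing time (a new reading comes with each control period).
- bot.read_camera(name): name is "side" or "top" or "wrist"; returns (picture, depth): 480x640x3 uint8, blue, green, red; 480x640 float32, m along the optical axis (not along the pixel's ray), 0 where there is no reading.
- bot.camera_model(name): a dict with "intrinsics" (3x3 intrinsics, pixels), "dist_coeffs" ([k1, k2, p1, p2, k3] as OpenCV has them; the pictures are not rectified), "R" (3x3) and "t" (3): a world point X has camera coordinates R X + t. Camera axes: x right, y down, z forward; pixel columns grow to the right and rows downward; lengths in m; the calibration is good to about 2 mm. A picture is of the moment at which its call begins: read the wrist's pose just before it. camera_model takes no time and is no camera call; for the wrist camera it gives the pose at the moment of the call.
- bot.hand_in(): hands the job in; it is judged then, once.
Trained networks look in the newest picture that a camera, given by its name, has taken for a name from the list of things; names that differ only in an ending like _2 or _b are one class to them, and where a whole thing is asked for, a point or a joint stands for the part that bears it (a point fixed in the world has none). Each returns a list of dicts, best first, with "score" (0 to 1); they miss things now and then, are a little off and sometimes report something else, mostly with a low value. They report only what shows in the picture. A call takes as long as a camera call. They do not tell look-alikes from the thing itself.
- bot.boxes_of(name, camera): "at" ([column, row] in pixels, amid what is visible of it).
- bot.trace(name, camera): "mask" (480x640 bool, what is visible of it) and "at" ([column, row] in pixels, amid what is visible of it).
- bot.pinpoint(name, camera): "at" ([column, row] in pixels: a listed point, or the origin of a listed thing).
The state is a dict: "t": time; "q": joint angles; "joint_vel": joint speeds; "joint_torque": joint torques, N m; "eef_pos": TCP position; "tool_rot": TCP orientation; "contact_force": force on the tool from outside, world axes, zero at the start; "torque": the same for the moment, N m; "gripper_width": opening from 0.0 (shut) to 1.0 (fully open); "grasp_force": force on a finger pad.
Only numpy, scipy, OpenCV 4.12 (cv2) and the standard library are available. Lean on these libraries where they do the work, as an engineer would, in place of code of your own. Each camera call takes 0.05 s, during which the arm holds its last target. There are 200 camera calls.

## Working session

There is one attempt and no reset: what is moved stays moved. The work goes in short steps, Python scripts to look and compute and a shell command to move; the robot and the scene stay as the last step left them, time stands still between calls to the robot, and variables do not carry over. Pictures are saved under pics/ and viewed, at most 10 in all, crops included, and the job is handed in when it is done.

```bash
mkdir -p pics; cat > h.py <<'E'
import numpy as np, cv2
from station import bot
def ray(cam,uv,m=None):
    m=m or bot.camera_model(cam);K=np.array(m["intrinsics"]);d=np.array(m["dist_coeffs"])
    R=np.array(m["R"]);t=np.array(m["t"]).ravel()
    p=cv2.undistortPoints(np.array([[uv]],float),K,d)[0,0]
    return -R.T@t, R.T@np.array([p[0],p[1],1.])
def onz(cam,uv,z,m=None):
    c,r=ray(cam,uv,m);return c+r*(z-c[2])/r[2]
def meet(rs):
    A=np.zeros((3,3));b=np.zeros(3)
    for c,r in rs:
        r=r/np.linalg.norm(r);P=np.eye(3)-np.outer(r,r);A+=P;b+=P@c
    X=np.linalg.solve(A,b);return X,[np.linalg.norm(np.cross(X-c,r/np.linalg.norm(r))) for c,r in rs]
def cloud(cam,depth,mask,m=None):
    m=m or bot.camera_model(cam);v,u=np.nonzero(mask&(depth>0))
    p=cv2.undistortPoints(np.stack([u,v],1).astype(float)[:,None],np.array(m["intrinsics"]),np.array(m["dist_coeffs"]))[:,0]
    z=depth[v,u];X=np.c_[p*z[:,None],z]
    return (X-np.array(m["t"]).ravel())@np.array(m["R"])
E
python3 - <<'E'
from h import *
np.set_printoptions(precision=4,suppress=True)
o=bot.get_obs();print(o["t"],o["eef_pos"],o["tool_rot"],o["gripper_width"])
for c in("top","side"):
    im,d=bot.read_camera(c);cv2.imwrite(f"pics/{c}0.png",im);np.save(f"{c}0.npy",d)
    m=bot.camera_model(c);print(c,-np.array(m["R"]).T@np.array(m["t"]).ravel())
    for n in("cover","cover_knob","controller","mat","pen_holder","pen","pen_top"):
        for k in bot.pinpoint(n,c)[:3]:
            print(c,n,np.round(k["at"]),round(k["score"],2),onz(c,k["at"],{"cover":.062,"cover_knob":.095,"pen_top":.143,"pen":.0765}.get(n,0))[:2])
E
```

```text
0.0 [0.247  0.6279 0.4037] [-0.0001  0.1863  0.9825 -0.0009] 0.9977056228884951
top [ 0.4106 -0.0205  1.2582]
top cover [191. 275.] 0.81 [0.4616 0.2762]
top cover [269. 308.] 0.67 [0.3855 0.0973]
top cover_knob [271. 310.] 0.9 [0.3817 0.089 ]
top cover_knob [186. 276.] 0.88 [0.4564 0.2779]
top controller [271. 188.] 0.59 [0.6725 0.098 ]
top mat [419. 278.] 0.65 [ 0.4527 -0.2511]
top pen_holder [317. 267.] 0.85 [ 0.4799 -0.0093]
top pen_holder [455. 178.] 0.67 [ 0.6929 -0.3483]
top pen [319. 266.] 0.58 [ 0.4785 -0.016 ]
top pen_top [187. 270.] 0.51 [0.4679 0.2634]
top pen_top [316. 268.] 0.46 [ 0.4695 -0.0095]
top pen_top [185. 275.] 0.37 [0.4582 0.268 ]
side [ 0.4839 -0.9872  0.6519]
side cover [228. 253.] 0.64 [0.3886 0.0005]
side cover [262. 191.] 0.58 [0.4626 0.3123]
side cover [266. 221.] 0.34 [0.4713 0.1399]
side cover_knob [228. 248.] 0.91 [ 0.3949 -0.0371]
side cover_knob [261. 184.] 0.82 [0.4598 0.2849]
side controller [262. 216.] 0.7 [0.4581 0.2913]
side mat [260. 357.] 0.67 [ 0.4551 -0.2583]
side mat [268. 218.] 0.59 [0.4749 0.2751]
side pen_holder [267. 277.] 0.67 [ 0.4695 -0.0044]
side pen [266. 250.] 0.69 [ 0.4709 -0.0178]
side pen [267. 276.] 0.45 [ 0.4716 -0.1156]
side pen_top [268. 221.] 0.44 [ 0.4759 -0.0124]
```

View pics/top0.png

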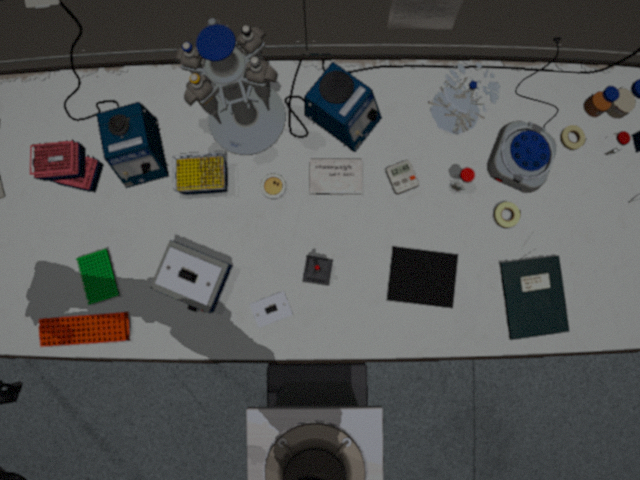

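View pics/side0.png

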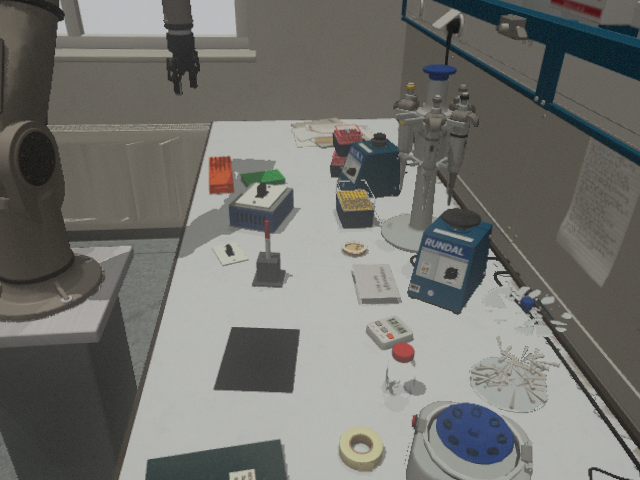

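The top view shows these candidates:
- **Covers:** the large one on the controller at (190,275), and a small look-alike lying on the bench at (271,308).
- **Controllers:** the white-covered one at (193,272). Two RUNDAL boxes at (132,145) and (343,105) look similar.
- **Pen:** in its holder at (317,267).
- **Mat:** black, at (423,277). The dark notebook at (533,297) is a look-alike.

I choose the large cover at (190,275), the pen at (317,267) and the mat at (423,277). Next I measure them.

```bash
python3 - <<'E'
from h import *
np.set_printoptions(precision=4,suppress=True)
ims={};ds={}
for c in("top","side"): ims[c],ds[c]=bot.read_camera(c)
W={}
for n,near in(("cover_knob",((188,275),(261,184))),("pen_top",((317,268),(267,222))),("pen",((317,268),(267,245))),("cover",((191,275),(262,191))),("pen_holder",((317,267),(267,277))),("mat",((421,277),(260,357)))):
    rs=[]
    for c,q in zip(("top","side"),near):
        ks=[k for k in bot.pinpoint(n,c) if np.hypot(*(np.array(k["at"])-q))<15]
        if ks: rs.append(ray(c,ks[0]["at"]))
    if len(rs)==2: print(n,*meet(rs))
    else: print(n,"views",len(rs))
d=ds["top"]
for n,q in(("cover",(190,275)),("cover_knob",(188,275)),("mat",(423,277)),("pen_holder",(317,267))):
    for k in bot.trace(n,"top"):
        if np.hypot(*(np.array(k["at"])-q))<15:
            P=cloud("top",d,k["mask"]);z=np.median(P[:,2])
            v,u=np.nonzero(k["mask"]);
            print(n,len(P),"z pct",np.percentile(P[:,2],[2,25,50,75,98]))
            zz={"cover":.067,"cover_knob":.095,"mat":.002,"pen_holder":.055}[n]
            Q=np.array([onz("top",p,zz)[:2] for p in np.c_[u,v]])
            print(cv2.minAreaRect((Q*1000).astype(np.float32)));break
b=ims["top"][225:325,140:340];cv2.imwrite("pics/crop0.png",cv2.resize(b,None,fx=4,fy=4,interpolation=cv2.INTER_CUBIC))
m=bot.camera_model("wrist");print("wristcam",-np.array(m["R"]).T@np.array(m["t"]).ravel(),np.array(m["R"])[2],np.array(m["R"])[0])
E
```

```text
cover_knob [0.4578 0.2741 0.1019] [np.float64(0.004064393295741176), np.float64(0.0040643932957410995)]
pen_top [ 0.4754 -0.0114  0.1431] [np.float64(0.00030077872329163045), np.float64(0.0003007787232917561)]
pen [ 0.4728 -0.019   0.0779] [np.float64(4.329191675337001e-06), np.float64(4.3291916753915354e-06)]
cover [0.4576 0.2853 0.0624] [np.float64(0.0017159867059877252), np.float64(0.0017159867059877685)]
pen_holder [ 0.4716 -0.0186  0.0048] [np.float64(0.0029700349254786654), np.float64(0.0029700349254785886)]
mat [ 0.4544 -0.2584 -0.0017] [np.float64(0.003241212340909465), np.float64(0.0032412123409094207)]
cover 2245 z pct [0.0619 0.0655 0.0671 0.0689 0.0943]
((459.74969482421875, 280.93408203125), (132.25213623046875, 91.1521224975586), 66.76577758789062)
cover_knob 2304 z pct [0.0616 0.0654 0.0671 0.0689 0.0943]
((458.8278503417969, 274.26171875), (131.04222106933594, 90.4029312133789), 67.52507019042969)
pen_holder 737 z pct [-0.0004  0.0057  0.0131  0.0549  0.0602]
((470.0116271972656, -11.112255096435547), (63.85314178466797, 62.54294967651367), 82.28207397460938)
wristcam [0.1714 0.6581 0.3734] [ 0.2944 -0.1167 -0.9485] [ 0.367   0.9302 -0.0006]
```

View pics/crop0.png

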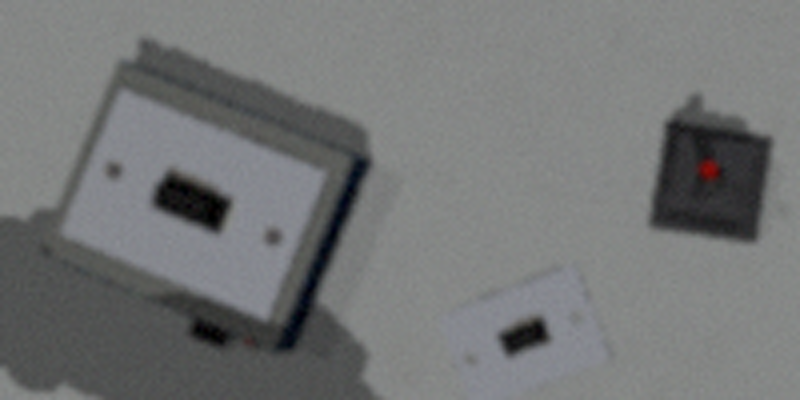

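The crop confirms the choice. The large white cover has its knob at crop (190,200), with pins at (113,170) and (272,236), and it sits on the blue box. The small cover at (525,335) is the decoy, and the pen's red cap is at (708,170). The controller's yaw is about -23°. I'll move over the cover.

```bash
python3 -m pendant '[[0.0854,-0.0325,-0.0247,0,0],[0.0854,-0.0325,-0.0247,0,0],[0.0854,-0.0325,-0.0247,0,0],[0.0854,-0.0325,-0.0247,0,0],[0.0854,-0.0325,-0.0247,0,0],[0.0854,-0.0325,-0.0247,0,0],[0.0854,-0.0325,-0.0247,0,0],[0.0854,-0.0325,-0.0247,0,0],[0.0854,-0.0325,-0.0247,0,0],[0.0854,-0.0325,-0.0247,0,0]]' 40
python3 -m pendant '[[0.0854,0,0,0,7.1],[0.0854,0,0,0,7.1],[0.0854,0,0,0,7.1],[0.0854,0,0,0,7.1],[0.0854,0,0,0,7.1],[0.0854,0,0,0,7.1],[0.0854,0,0,0,7.1],[0.0854,0,0,0,7.1],[0.0854,0,0,0,7.1],[0.0854,0,0,0,7.1],[0.0854,0,0,0,7.1],[0.0854,0,0,0,7.1]]'
python3 -m pendant '[[0.0854,0,0,0,6.5],[0.0854,0,0,0,0],[0.0854,0,0,0,0]]'
cat >> h.py <<'E'
from scipy.spatial.transform import Rotation as Ro
def tool():
    o=bot.get_obs();R=Ro.from_quat(np.roll(o["tool_rot"],-1)).as_matrix();return np.array(o["eef_pos"]),R,o
def go(X,ydir=None):   # rows-units: shift of TCP to world X in tool axes; yaw to bring tool y to ydir deg
    p,R,o=tool();s=R.T@(np.array(X)-p)
    y=np.degrees(np.arctan2(R[1,1],R[0,1]));print("t %.2f"%o["t"],"tcp",p.round(4),"tool-y deg %.1f"%y,"tilt",R[:,2].round(3),"shift mm",(s*1000).round(1),end=" ")
    if ydir is not None:
        a=(y-ydir+180)%360-180;print("yaw %.1f"%a,end="")
    print()
E
python3 - <<'E'
from h import *
np.set_printoptions(precision=4,suppress=True)
m=bot.camera_model("wrist");im,d=bot.read_camera("wrist");cv2.imwrite("pics/w1.png",im)
for n,z in(("cover_knob",.095),("cover",.062)):
    for k in bot.pinpoint(n,"wrist")[:2]: print(n,k["at"],k["score"],onz("wrist",k["at"],z,m))
for n in("cover","cover_knob"):
    for k in bot.trace(n,"wrist")[:1]:
        P=cloud("wrist",d,k["mask"],m);print(n,len(P),np.percentile(P[:,2],[2,25,50,75,98]))
        pl=P[(P[:,2]>.058)&(P[:,2]<.075)];kn=P[P[:,2]>.088]
        for Q in(pl,kn):
            if len(Q)>20: print(len(Q),Q[:,2].mean(),cv2.minAreaRect((Q[:,:2]*1000).astype(np.float32)))
go([.459,.279,.245],-23.2)
E
```

```text
t: 2.53
eef_pos: [0.4598, 0.2774, 0.4051]
tool_rot: [0.0, 0.186, 0.982, 0.0]
contact_force: [0.7, 0.3, -0.5]
gripper_width: 1.001
grasp_force: 0.0
t: 3.53
eef_pos: [0.4591, 0.2794, 0.4048]
tool_rot: [-0.0, 0.804, 0.595, 0.0]
contact_force: [0.1, 0.8, -0.2]
gripper_width: 1.003
grasp_force: 0.0
t: 3.78
eef_pos: [0.459, 0.2795, 0.4048]
tool_rot: [0.0, 0.834, 0.552, 0.0]
contact_force: [-0.4, -1.1, 0.4]
gripper_width: 0.998
grasp_force: 0.0
cover_knob [313.9, 230.1] 0.74 [0.4582 0.2808 0.095 ]
cover_knob [312.9, 401.0] 0.62 [0.4035 0.1548 0.095 ]
cover [316.9, 215.3] 0.97 [0.4608 0.2817 0.062 ]
cover [314.9, 392.3] 0.69 [0.3983 0.1387 0.062 ]
cover 21327 [0.0646 0.066  0.0665 0.0671 0.0942]
20244 0.06643952463503257 ((458.7756042480469, 279.8926696777344), (134.34425354003906, 94.55265808105469), 67.05045318603516)
1004 0.09388505303780648 ((459.415283203125, 282.0066833496094), (33.54402160644531, 13.797650337219238), 67.02894592285156)
cover_knob 4364 [0.0009 0.0025 0.0031 0.0037 0.0216]
t 4.03 tcp [0.4592 0.2793 0.4047] tool-y deg -23.1 tilt [ 0.  0. -1.] shift mm [ -0.3  -0.  159.7] yaw 0.1
```

View pics/w1.png

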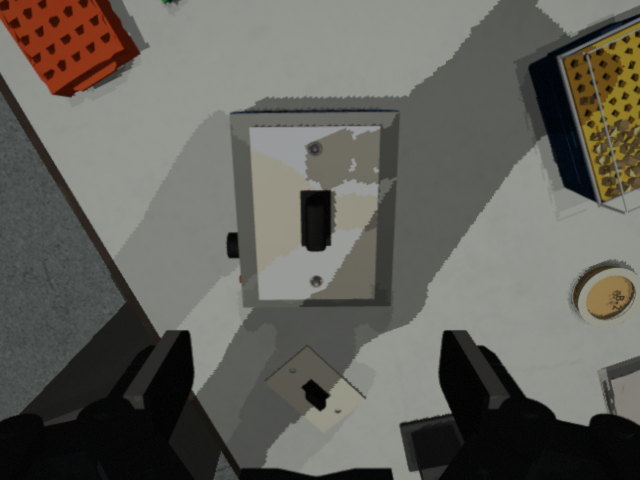

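The wrist view shows the large cover at (316,215), with its knob at (315,220) and pins at (315,148) and (316,281), lined up with the fingers. The knob top measures z=0.094, and the decoy is at (315,392). I'll descend, grip and lift slightly.

```bash
python3 -m pendant '[[0.0854,0.0018,-0.0005,0.03,0],[0.0854,0,0,0.03,0],[0.0854,0,0,0.03,0],[0.0854,0,0,0.03,0],[0.06,0,0,0.025,0],[0.04,0,0,0.013,0],[0.04,0,0,0,0],[0.04,0,0,0,0]]' 40
python3 -m pendant '[[0.0,0,0,0,0],[0.0,0,0,0,0],[0.0,0,0,0,0],[0.0,0,0,0,0],[0.0,0,0,0,0],[0.0,0,0,0,0]]' 50
```

```text
t: 4.7
eef_pos: [0.4594, 0.281, 0.2464]
tool_rot: [0.0, 0.835, 0.551, -0.001]
contact_force: [0.9, -0.2, 1.1]
gripper_width: 0.471
grasp_force: 0.0
t: 5.2
eef_pos: [0.46, 0.2815, 0.2482]
tool_rot: [-0.0, 0.835, 0.551, 0.001]
contact_force: [-0.7, -0.4, 6.6]
gripper_width: 0.153
grasp_force: 50.4
```

```bash
python3 -m pendant '[[0.0,0,0,-0.006,0],[0.0,0,0,-0.01,0],[0.0,0,0,-0.012,0],[0.0,0,0,-0.015,0],[0.0,0,0,-0.018,0],[0.0,0,0,-0.02,0],[0.0,0,0,-0.02,0],[0.0,0,0,-0.02,0],[0.0,0,0,-0.02,0],[0.0,0,0,-0.02,0],[0.0,0,0,-0.01,0],[0.0,0,0,0,0]]'
python3 - <<'E'
from h import *
np.set_printoptions(precision=4,suppress=True)
im,d=bot.read_camera("top");cv2.imwrite("pics/t2.png",im)
m=bot.camera_model("top")
for k in bot.trace("mat","top")[:3]:
    v,u=np.nonzero(k["mask"]);Q=np.array([onz("top",p,.002)[:2] for p in np.c_[u,v]]);print(k["score"],k["at"],cv2.minAreaRect((Q*1000).astype(np.float32)))
dark=(im.max(2)<40).astype(np.uint8);n,l,s,c=cv2.connectedComponentsWithStats(dark)
i=l[277,423];v,u=np.nonzero(l==i);Q=np.array([onz("top",p,.002)[:2] for p in np.c_[u,v]]);print(s[i],cv2.minAreaRect((Q*1000).astype(np.float32)))
go([.4545,-.25,.42],-23)
im,d=bot.read_camera("wrist");cv2.imwrite("pics/w2.png",im)
E
```

```text
t: 6.2
eef_pos: [0.4599, 0.2812, 0.4207]
tool_rot: [-0.001, 0.835, 0.551, 0.003]
contact_force: [-0.1, 0.8, -1.4]
gripper_width: 0.152
grasp_force: 49.3
0.63 [398.9, 177.5] ((695.97265625, -217.159423828125), (71.86236572265625, 67.60586547851562), 22.540603637695312)Traceback (most recent call last):
  File "<stdin>", line 6, in <module>
  File "h.py", line 9, in onz
    c,r=ray(cam,uv,m);return c+r*(z-c[2])/r[2]
        ~~~^^^^^^^^^^
  File "h.py", line 4, in ray
    m=m or bot.camera_model(cam);K=np.array(m["intrinsics"]);d=np.array(m["dist_coeffs"])
           ~~~~~~~~~~~~~~~~^^^^^
ValueError: time passes only in moves, steps and waits
```

```bash
python3 - <<'E'
from h import *
im=cv2.imread("pics/t2.png");m=bot.camera_model("top")
dark=(im.max(2)<45).astype(np.uint8);n,l,s,c=cv2.connectedComponentsWithStats(dark)
i=l[277,423];v,u=np.nonzero(l==i);Q=np.array([onz("top",p,.002,m)[:2] for p in np.c_[u,v]]);print(i,s[i],cv2.minAreaRect((Q*1000).astype(np.float32)))
im2,d=bot.read_camera("wrist");cv2.imwrite("pics/w2.png",cv2.vconcat([im2[:300],im[180:340,]]))
go([.4545,-.25,.42],-23)
E
```

```text
298 [ 388  247   69   60 3384] ((454.40203857421875, -258.98565673828125), (154.3553466796875, 124.62049102783203), 82.22222137451172)
t 6.35 tcp [0.4589 0.281  0.4169] tool-y deg -23.2 tilt [-0.001 -0.001 -1.   ] shift mm [-489.9  204.8   -2.7] yaw -0.2
```

View pics/w2.png

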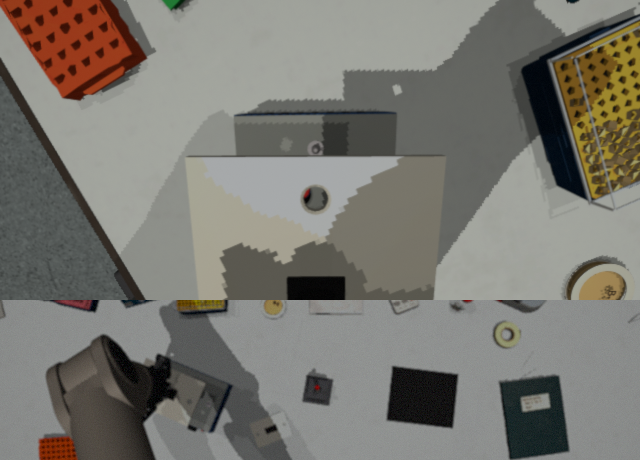

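The cover hangs level in the gripper: its plate is at (315,230) and one pin hole at (315,198). The controller, with its pin at (315,148), stays behind, and the mat is clear at (423,397) in the stacked picture. I'll carry the cover to the mat.

```bash
python3 -m pendant '[[0,-0.0178,0.0075,0,0],[0,-0.0178,0.0075,0,0],[0,-0.0356,0.0149,0,0],[0,-0.0356,0.0149,0,0],[0,-0.0356,0.0149,0,0],[0,-0.0356,0.0149,0,0],[0,-0.0356,0.0149,0,0],[0,-0.0356,0.0149,0,0],[0,-0.0356,0.0149,0,0],[0,-0.0356,0.0149,0,0],[0,-0.0356,0.0149,0,0],[0,-0.0356,0.0149,0,0]]'
python3 -m pendant '[[0,-0.0356,0.0149,0,0],[0,-0.0356,0.0149,0,0],[0,-0.0178,0.0075,0,0],[0,-0.0178,0.0075,0,0],[0,0,0,0,-5],[0,0,0,0,-5],[0,0,0,0,-5],[0,0,0,0,0],[0,0,0,0,0]]'
python3 - <<'E'
from h import *
go([.4545,-.259,.19],-8)
m=bot.camera_model("wrist");im,d=bot.read_camera("wrist")
for k in bot.trace("mat","wrist")[:3]:
    P=cloud("wrist",d,k["mask"],m);print(k["score"],k["at"],len(P),np.percentile(P[:,2],[5,50,95]),P.mean(0))
E
```

```text
t: 7.35
eef_pos: [0.4547, -0.1454, 0.4167]
tool_rot: [-0.001, 0.835, 0.551, -0.001]
contact_force: [0.8, -0.1, -1.3]
gripper_width: 0.153
grasp_force: 49.3
t: 8.1
eef_pos: [0.4546, -0.2593, 0.4167]
tool_rot: [-0.001, 0.757, 0.654, -0.001]
contact_force: [-0.6, -0.6, -1.4]
gripper_width: 0.153
grasp_force: 49.2
t 8.10 tcp [ 0.4546 -0.2593  0.4167] tool-y deg -8.4 tilt [-0.002  0.    -1.   ] shift mm [2.000e-01 3.000e-01 2.267e+02] yaw -0.4
0.7 [313.7, 131.8] 7658 [8.00773009e-05 1.38566810e-03 2.70201267e-03] [ 0.46165186 -0.20292422  0.00139123]
```

```bash
python3 -m pendant '[[0,0,0,0.02,0],[0,0,0,0.035,0],[0,0,0,0.035,0],[0,0,0,0.035,0],[0,0,0,0.035,0],[0,0,0,0.02,0],[0,0,0,0.015,0],[0,0,0,0.01,0],[0,0,0,0.008,0],[0,0,0,0.006,0],[0,0,0,0.004,0],[0,0,0,0,0]]'
python3 -m pendant '[[0,0,0,0.001,0],[0,0,0,0.001,0],[0,0,0,0.001,0],[0,0,0,0,0],[0,0,0,0,0]]'
```

```text
t: 9.2
eef_pos: [0.4553, -0.2591, 0.1946]
tool_rot: [0.0, 0.756, 0.655, 0.0]
contact_force: [-0.5, -1.1, -0.8]
gripper_width: 0.156
grasp_force: 49.2
t: 9.62
eef_pos: [0.4553, -0.2592, 0.1919]
tool_rot: [0.0, 0.756, 0.655, 0.0]
contact_force: [-0.5, 0.9, -1.0]
gripper_width: 0.151
grasp_force: 49.2
```

```bash
python3 -m pendant '[[0,0,0,0.001,0],[0,0,0,0.001,0],[0,0,0,0.001,0],[0,0,0,0,0],[0,0,0,0,0]]'
python3 -m pendant '[[0,0,0,0.001,0],[0,0,0,0,0],[0,0,0,0,0]]'
```

```text
t: 10.03
eef_pos: [0.4551, -0.2592, 0.1886]
tool_rot: [-0.0, 0.756, 0.655, -0.0]
contact_force: [0.0, -0.6, -1.0]
gripper_width: 0.151
grasp_force: 49.2
t: 10.28
eef_pos: [0.4552, -0.2594, 0.1882]
tool_rot: [-0.0, 0.756, 0.655, 0.0]
contact_force: [-1.5, 0.6, 6.8]
gripper_width: 0.15
grasp_force: 50.4
```

The cover is touching the mat (+6.8 N), so I'll release it and retreat.

```bash
python3 -m pendant '[[0.018,0,0,0,0],[0.025,0,0,0,0],[0.05,0,0,0,0],[0.05,0,0,0,0],[0.05,0,0,0,0],[0.05,0,0,-0.01,0],[0.05,0,0,-0.02,0],[0.05,0,0,-0.035,0],[0.05,0,0,-0.035,0],[0.05,0,0,-0.035,0],[0.05,0,0,-0.035,0],[0.05,0,0,-0.03,0]]'
python3 - <<'E'
from h import *
np.set_printoptions(precision=4,suppress=True)
bot.read_camera("side");ms=bot.camera_model("side");S={n:[k["at"] for k in bot.pinpoint(n,"side")[:3]] for n in("pen_top","pen","pen_holder")};print(S)
m=bot.camera_model("wrist");im,d=bot.read_camera("wrist");cv2.imwrite("pics/w3.png",im)
for k in bot.trace("cover","wrist")[:2]:
    P=cloud("wrist",d,k["mask"],m);print("cover",k["score"],len(P),np.percentile(P[:,2],[5,25,50,75,95]),P.mean(0))
go([.473,-.012,.405],-8)
E
```

```text
t: 11.28
eef_pos: [0.4547, -0.2596, 0.3906]
tool_rot: [0.001, 0.756, 0.655, 0.0]
contact_force: [1.5, -0.2, 0.1]
gripper_width: 0.585
grasp_force: 0.0
{'pen_top': [[265.9, 221.5]], 'pen': [[270.1, 247.9], [397.4, 390.9], [258.6, 343.2]], 'pen_holder': [[268.5, 276.0]]}
cover 0.97 16455 [0.0053 0.006  0.0065 0.0071 0.0133] [ 0.4553 -0.2559  0.0078]
t 11.58 tcp [ 0.4547 -0.2588  0.3869] tool-y deg -8.2 tilt [-0.002  0.001 -1.   ] shift mm [246.9 -17.  -17.9] yaw -0.2
```

View pics/w3.png

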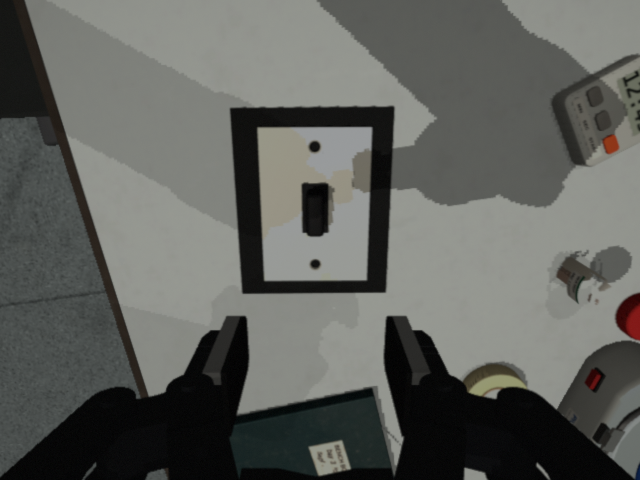

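The cover lies flat and centred on the mat, with its knob at (315,208). Next I measure the pen from two wrist positions.

```bash
cat > pen.py <<'E'
from h import *
import sys,json
np.set_printoptions(precision=4,suppress=True)
m=bot.camera_model("wrist");im,d=bot.read_camera("wrist");cv2.imwrite(f"pics/pen_{sys.argv[1]}.png",im)
out={}
for n in("pen_top","pen_holder","pen"):
    ks=bot.pinpoint(n,"wrist")[:2]
    for k in ks:
        c,r=ray("wrist",k["at"],m);z={"pen_top":.143,"pen_holder":0,"pen":.0765}[n];print(n,k["at"],k["score"],c+r*(z-c[2])/r[2])
        out.setdefault(n,[]).append([list(c),list(r)])
for n in("pen","pen_holder"):
  for k in bot.trace(n,"wrist")[:1]:
    P=cloud("wrist",d,k["mask"],m);print(n,len(P),P[:,2].min(),P[:,2].max())
    for lo,hi in((.133,.155),(.1,.13),(.052,.06)):
        Q=P[(P[:,2]>lo)&(P[:,2]<hi)]
        if len(Q)>10: print(lo,len(Q),np.median(Q,0),cv2.minAreaRect((Q[:,:2]*1000).astype(np.float32)))
json.dump(out,open(f"pen_{sys.argv[1]}.json","w"))
go([.473,-.012,.31],-8)
E
python3 -m pendant '[[0.05,0.038,-0.0017,-0.0036,0],[0.05,0.038,-0.0017,-0.0036,0],[0.05,0.038,-0.0017,-0.0036,0],[0.05,0.038,-0.0017,-0.0036,0],[0.05,0.038,-0.0017,-0.0036,0],[0.05,0,0,0,0],[0.05,0,0,0,0]]'
python3 pen.py a
python3 -m pendant '[[0.05,0.03,-0.004,0,0],[0.05,0.03,-0.004,0,0],[0.05,0,0,0,0],[0.05,0,0,0,0]]'
python3 pen.py b
python3 - <<'E'
from h import *
import json
a,b=[json.load(open(f"pen_{k}.json")) for k in"ab"]
for n in a:
    if n in b: print(n,*meet([(np.array(c),np.array(r)) for c,r in(a[n][0],b[n][0])]))
E
```

```text
t: 12.17
eef_pos: [0.4737, -0.0674, 0.4046]
tool_rot: [-0.001, 0.754, 0.657, -0.001]
contact_force: [0.1, -1.3, 0.2]
gripper_width: 0.585
grasp_force: 0.0
pen_top [299.6, 156.3] 0.73 [ 0.4722 -0.0116  0.143 ]
pen_holder [307.8, 136.3] 0.73 [ 0.4736 -0.0116  0.    ]
pen_holder [326.7, 409.2] 0.47 [ 0.4534 -0.288   0.    ]
pen [302.6, 150.2] 0.63 [ 0.4711 -0.0151  0.0765]
pen [574.6, 150.6] 0.6 [ 0.6535 -0.0403  0.0765]
pen 463 0.00916702030286591 0.14401794236857432
0.133 274 [ 0.4725 -0.0097  0.1413] ((471.8360290527344, -10.393827438354492), (10.225152015686035, 8.812723159790039), 35.40030288696289)
0.1 70 [ 0.4747 -0.0065  0.1179] ((473.6770935058594, -6.959029197692871), (4.472718238830566, 9.755646705627441), 69.44833374023438)
0.052 15 [ 0.4736 -0.0066  0.0559] ((467.56182861328125, -12.613426208496094), (19.915771484375, 7.820065498352051), 35.25504684448242)
t 12.47 tcp [ 0.4735 -0.0712  0.4053] tool-y deg -8.3 tilt [-0.001 -0.    -1.   ] shift mm [58.6 -9.  95.3] yaw -0.3
t: 12.8
eef_pos: [0.4744, -0.0086, 0.4055]
tool_rot: [-0.0, 0.755, 0.656, -0.0]
contact_force: [0.8, -0.
[... 473 characters left out ...]
 ((472.75946044921875, -7.024972915649414), (5.568310737609863, 10.313509941101074), 80.48129272460938)
0.052 35 [ 0.4739 -0.0067  0.0556] ((475.1192321777344, -14.362560272216797), (8.3381929397583, 19.2376708984375), 28.073814392089844)
t 13.10 tcp [ 0.4743 -0.0105  0.4057] tool-y deg -8.3 tilt [ 0. -0. -1.] shift mm [-1.7 -1.1 95.7] yaw -0.3
pen_top [ 0.47267854 -0.01132249  0.14547423] [np.float64(0.0003784600503801198), np.float64(0.00037846005038008677)]
pen_holder [ 0.47256091 -0.01321512 -0.02378027] [np.float64(0.00035469007264146316), np.float64(0.00035469007264139985)]
pen [ 0.47098162 -0.01474491  0.0796821 ] [np.float64(0.0002946532030823035), np.float64(0.00029465320308225845)]
```

View pics/pen_b.png

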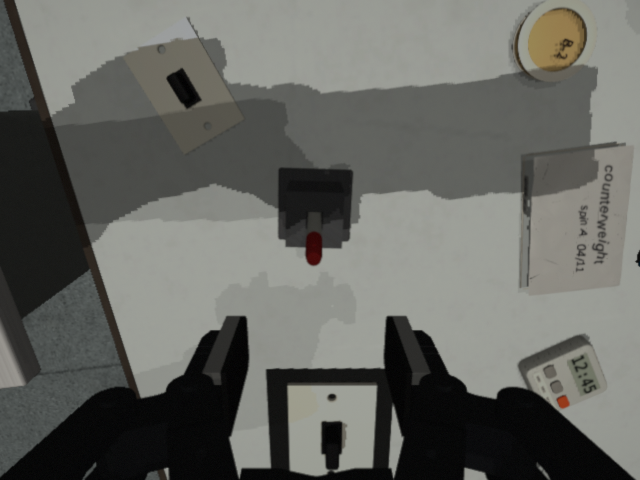

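The wrist view shows the red cap at (314,250) above the dark holder at (315,205). The pen top triangulates to (0.4727, -0.0113, 0.145). I'll grasp about 95 mm above the pen's lower end.

```bash
python3 -m pendant '[[0.05,-0.0009,-0.0015,0.025,0],[0.05,0,0,0.03,0],[0.05,0,0,0.03,0],[0.05,0,0,0.025,0],[0.05,0,0,0.02,0],[0.05,0,0,0.012,0],[0.05,0,0,0.004,0],[0.05,0,0,0,0]]' 30
python3 -m pendant '[[0.025,0,0,0,0],[0.018,0,0,0,0],[0.014,0,0,0,0],[0,0,0,0,0],[0,0,0,0,0],[0,0,0,0,0],[0,0,0,0,0]]' 60
```

```text
t: 13.77
eef_pos: [0.4725, -0.0106, 0.259]
tool_rot: [-0.0, 0.756, 0.655, -0.001]
contact_force: [0.1, -0.2, 1.0]
gripper_width: 0.589
grasp_force: 0.0
t: 14.35
eef_pos: [0.4732, -0.01, 0.2606]
tool_rot: [0.0, 0.756, 0.655, 0.001]
contact_force: [-0.9, 0.2, 6.8]
gripper_width: 0.116
grasp_force: 58.4
```

```bash
python3 -m pendant '[[0,0,0,-0.004,0],[0,0,0,-0.008,0],[0,0,0,-0.012,0],[0,0,0,-0.015,0],[0,0,0,-0.015,0],[0,0,0,-0.015,0],[0,0,0,-0.02,0],[0,0,0,-0.025,0],[0,0,0,-0.025,0],[0,0,0,-0.015,0],[0,0,0,0,0],[0,0,0,0,0]]'
python3 - <<'E'
from h import *
np.set_printoptions(precision=4,suppress=True)
go([.459,.2,.42],-23)
p,R,o=tool()
bot.read_camera("side");m=bot.camera_model("side")
for n in("pen_top","pen_bottom","pen"):
    for k in bot.pinpoint(n,"side")[:2]:
        c,r=ray("side",k["at"],m);s=(p[1]-c[1])/r[1];print(n,k["at"],k["score"],"at y=tcp:",c+s*r)
bot.read_camera("top");m=bot.camera_model("top")
for n,z in(("opening",.062),("button_top",.04),("controller",.0)):
    for k in bot.pinpoint(n,"top")[:3]: print(n,k["at"],k["score"],onz("top",k["at"],z,m))
E
```

```text
t: 15.35
eef_pos: [0.4728, -0.0102, 0.4147]
tool_rot: [0.0, 0.756, 0.655, 0.001]
contact_force: [0.3, 0.8, -0.2]
gripper_width: 0.114
grasp_force: 58.4
t 15.35 tcp [ 0.4728 -0.0102  0.4147] tool-y deg -8.2 tilt [ 0.002  0.001 -1.   ] shift mm [206.1 -43.5  -5.1] yaw 14.8
pen_top [264.8, 148.9] 0.84 at y=tcp: [ 0.4759 -0.0102  0.296 ]
pen_bottom [264.4, 207.8] 0.75 at y=tcp: [ 0.4705 -0.0102  0.1714]
pen [265.9, 182.5] 0.72 at y=tcp: [ 0.4755 -0.0102  0.2267]
opening [335.2, 173.0] 0.74 [ 0.6925 -0.0546  0.062 ]
opening [178.1, 276.9] 0.56 [0.4569 0.3052 0.062 ]
button_top [179.8, 278.3] 0.59 [0.4545 0.3071 0.04  ]
button_top [329.5, 173.8] 0.58 [ 0.6959 -0.0418  0.04  ]
controller [192.3, 275.0] 0.75 [0.4637 0.2875 0.    ]
controller [274.2, 184.1] 0.71 [0.6815 0.0912 0.    ]
```

The pen is clear of the holder: its bottom is at z=0.171 and its top at 0.296. I'll approach the controller, stopping short so the wrist camera can see the opening.

```bash
cat > hole.py <<'E'
from h import *
import sys,json
np.set_printoptions(precision=4,suppress=True)
m=bot.camera_model("wrist");im,d=bot.read_camera("wrist");cv2.imwrite(f"pics/h_{sys.argv[1]}.png",im)
out={}
for n,z in(("opening",.062),("button_top",.040)):
    for k in bot.pinpoint(n,"wrist")[:2]:
        c,r=ray("wrist",k["at"],m);print(n,k["at"],k["score"],c+r*(z-c[2])/r[2]);out.setdefault(n,[]).append([list(c),list(r)])
for k in bot.trace("controller","wrist")[:1]:
    P=cloud("wrist",d,k["mask"],m);Q=P[(P[:,2]>.057)&(P[:,2]<.066)];print(len(Q),np.median(Q[:,2]),cv2.minAreaRect((Q[:,:2]*1000).astype(np.float32)))
json.dump(out,open(f"h_{sys.argv[1]}.json","w"))
go([.4524,.3012,.4],-23)
E
python3 -m pendant '[[0,0.0353,-0.01143,0,0],[0,0.0353,-0.01143,0,0],[0,0.0353,-0.01143,0,0],[0,0.0353,-0.01143,0,0],[0,0.0353,-0.01143,0,0],[0,0.0353,-0.01143,0,0],[0,0.0353,-0.01143,0,0],[0,0,0,0,4.9],[0,0,0,0,4.9],[0,0,0,0,4.9],[0,0,0,0,0],[0,0,0,0,0]]'
python3 hole.py a
```

```text
t: 16.75
eef_pos: [0.4287, 0.2459, 0.4134]
tool_rot: [0.0, 0.833, 0.554, -0.0]
contact_force: [0.4, -0.3, 0.0]
gripper_width: 0.107
grasp_force: 58.5
opening [317.1, 135.5] 0.9 [0.4525 0.3005 0.062 ]
0 nan ((0.0, 0.0), (0.0, 0.0), 0.0)
t 16.95 tcp [0.4288 0.2457 0.4137] tool-y deg -22.8 tilt [-0. -0. -1.] shift mm [60.3  0.3 13.7] yaw 0.2
  return _methods._mean(a, axis=axis, dtype=dtype,
  ret = ret.dtype.type(ret / rcount)
```

View pics/h_a.png

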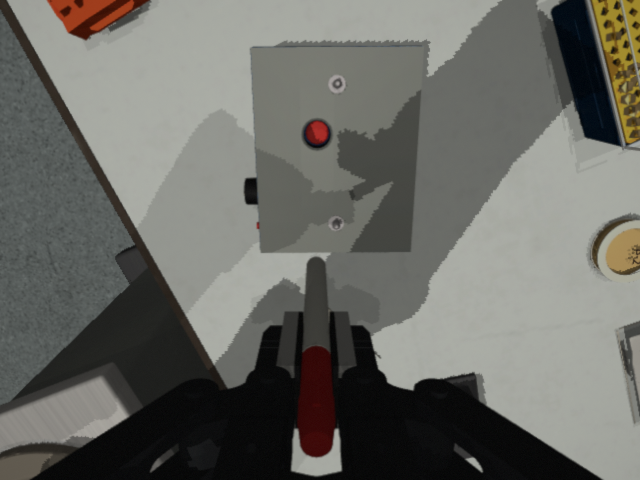

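The wrist view shows the opening, with the red button in it, at (317,133). The pins are at (337,84) and (337,223), and the pen's lower end is at (316,262). I'll move closer for a second view and measure the pen's lower end too.

```bash
python3 -m pendant '[[0,0.01,0,0.02,0],[0,0.01,0,0.02,0],[0,0.01,0,0.015,0],[0,0,0,0,0],[0,0,0,0,0]]'
python3 hole.py b 2>/dev/null
python3 - <<'E'
from h import *
import json
np.set_printoptions(precision=4,suppress=True)
a,b=[json.load(open(f"h_{k}.json")) for k in"ab"]
for n in a:
    if n in b: print(n,*meet([(np.array(c),np.array(r)) for c,r in(a[n][0],b[n][0])]))
p,R,o=tool();zb=p[2]-.2447
m=bot.camera_model("wrist");bot.read_camera("wrist");rs=[]
for k in bot.pinpoint("pen_bottom","wrist")[:1]:
    c,r=ray("wrist",k["at"],m);rs.append((c,r));X=c+r*(zb-c[2])/r[2];print("wrist pen_bottom",k["at"],k["score"],X,"rel tcp in tool",R.T@(X-p))
m=bot.camera_model("side");bot.read_camera("side")
for k in bot.pinpoint("pen_bottom","side")[:1]:
    rs.append(ray("side",k["at"],m));print(k)
if len(rs)==2: X,e=meet(rs);print(X,e,R.T@(X-p))
E
```

```text
t: 17.37
eef_pos: [0.4403, 0.2735, 0.3583]
tool_rot: [0.0, 0.833, 0.553, -0.001]
contact_force: [-0.3, -0.2, 0.3]
gripper_width: 0.112
grasp_force: 58.5
opening [312.5, 189.5] 0.7 [0.45   0.3023 0.062 ]
button_top [319.6, 183.3] 0.79 [0.4542 0.3005 0.04  ]
40372 0.06145546902327907 ((459.345703125, 281.69580078125), (149.51422119140625, 118.61656188964844), 67.52593994140625)
t 17.57 tcp [0.4407 0.273  0.3598] tool-y deg -22.9 tilt [ 0.001  0.001 -1.   ] shift mm [ 30.6  -0.1 -40.1] yaw 0.1
opening [0.451  0.3009 0.058 ] [np.float64(0.001534165492881762), np.float64(0.0015341654928818721)]
wrist pen_bottom [313.6, 262.3] 0.71 [0.4406 0.2757 0.1151] rel tcp in tool [ 0.0021 -0.0013  0.2447]
{'at': [251.3, 179.2], 'score': 0.52}
[0.4384 0.2748 0.1124] [np.float64(0.001769086360952777), np.float64(0.0017690863609526456)] [ 0.0003 -0.0029  0.2474]
```

View pics/h_b.png

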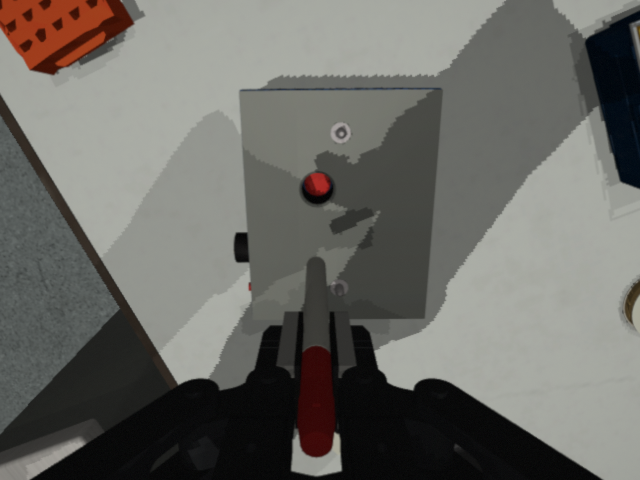

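The opening is at (317,186) and the pen end at (316,265), and the controller outline puts the opening at (0.4525, 0.301). I'll move over it and stop about 10 mm above the panel.

```bash
python3 -m pendant '[[0,0.0147,0,0,0],[0,0.0147,0,0,0],[0,0,0,0.015,0],[0,0,0,0.015,0],[0,0,0,0.01,0],[0,0,0,0,0],[0,0,0,0,0]]'
python3 - <<'E'
from h import *
m=bot.camera_model("wrist");im,d=bot.read_camera("wrist")
go([.4524,.3012,.315])
K=np.array(m["intrinsics"])
for X in([.4525,.301,.062],[.4525,.301,.075]):
    Y=cv2.projectPoints(np.array([X]),cv2.Rodrigues(np.array(m["R"]))[0],np.array(m["t"]),K,np.array(m["dist_coeffs"]))[0].ravel();print(Y)
cv2.imwrite("pics/h_c.png",cv2.resize(im[170:350,200:440],None,fx=3,fy=3,interpolation=cv2.INTER_CUBIC))
E
```

```text
t: 18.35
eef_pos: [0.4517, 0.3004, 0.3185]
tool_rot: [0.0, 0.833, 0.553, -0.001]
contact_force: [0.3, 0.1, -0.7]
gripper_width: 0.114
grasp_force: 58.4
t 18.40 tcp [0.452  0.3005 0.3191] tool-y deg -22.9 tilt [ 0.  0. -1.] shift mm [0.8 0.1 4.1] 
[316.99626744 256.42925311]
[317.05774378 264.77023468]
```

View pics/h_c.png

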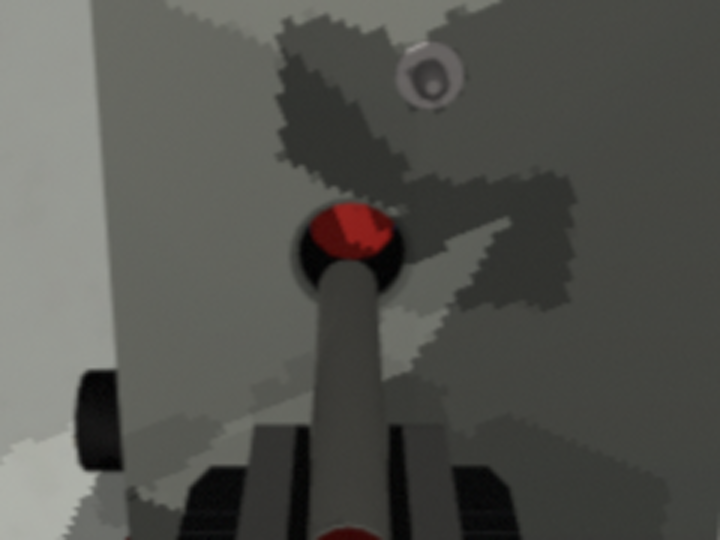

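In the crop, the opening is centred near (351,253) and the pen end sits over it at (348,283). After allowing for the height difference, they are aligned within about 0.5 mm. I'll lower the pen in.

```bash
python3 -m pendant '[[0,0.0003,0.0005,0.006,0],[0,0,0,0.006,0],[0,0,0,0.005,0],[0,0,0,0,0]]'
python3 -m pendant '[[0,0,0,0.005,0],[0,0,0,0.004,0],[0,0,0,0.003,0],[0,0,0,0,0],[0,0,0,0,0]]'
python3 -m pendant '[[0,0,0,0.002,0],[0,0,0,0.002,0],[0,0,0,0,0],[0,0,0,0,0]]'
```

```text
t: 18.73
eef_pos: [0.452, 0.3005, 0.3007]
tool_rot: [0.0, 0.833, 0.553, -0.001]
contact_force: [0.1, -0.0, -0.5]
gripper_width: 0.111
grasp_force: 58.4
t: 19.15
eef_pos: [0.4524, 0.3008, 0.2897]
tool_rot: [-0.0, 0.833, 0.553, -0.0]
contact_force: [-0.2, -0.6, 2.7]
gripper_width: 0.117
grasp_force: 58.8
t: 19.48
eef_pos: [0.4524, 0.3007, 0.2858]
tool_rot: [-0.0, 0.833, 0.553, 0.0]
contact_force: [-1.1, -0.5, 4.5]
gripper_width: 0.115
grasp_force: 59.1
```

```bash
python3 -m pendant '[[0,0,0,0.001,0],[0,0,0,0,0],[0,0,0,0,0]]'
python3 -m pendant '[[0,0,0,0.001,0],[0,0,0,0,0],[0,0,0,0,0]]'
python3 -m pendant '[[0,0,0,0.0005,0],[0,0,0,0,0],[0,0,0,0,0]]'
```

```text
t: 19.73
eef_pos: [0.4525, 0.3008, 0.2849]
tool_rot: [-0.0, 0.833, 0.553, 0.0]
contact_force: [-1.5, -0.3, 4.7]
gripper_width: 0.109
grasp_force: 59.1
t: 19.98
eef_pos: [0.4525, 0.3008, 0.284]
tool_rot: [-0.0, 0.833, 0.553, 0.0]
contact_force: [-1.1, -0.9, 5.3]
gripper_width: 0.115
grasp_force: 59.2
t: 20.23
eef_pos: [0.4525, 0.3008, 0.2836]
tool_rot: [-0.0, 0.833, 0.553, 0.0]
contact_force: [-2.6, -1.1, 6.5]
gripper_width: 0.117
grasp_force: 59.5
```

```bash
python3 -m pendant '[[0,0,0,0.0007,0],[0,0,0,0,0],[0,0,0,0,0]]'
python3 -m pendant '[[0,0,0,0.0007,0],[0,0,0,0,0],[0,0,0,0,0]]'
```

```text
t: 20.48
eef_pos: [0.4527, 0.3008, 0.2835]
tool_rot: [-0.0, 0.833, 0.553, 0.0]
contact_force: [-2.6, -2.1, 12.3]
gripper_width: 0.11
grasp_force: 60.4
t: 20.73
eef_pos: [0.4528, 0.3008, 0.2834]
tool_rot: [-0.0, 0.833, 0.553, 0.001]
contact_force: [-4.0, -2.3, 17.4]
gripper_width: 0.114
grasp_force: 61.2
```

The force now rises steeply, so the button is on its stop. I'll ease back slightly, check that everything holds still, and hand in.

```bash
python3 -m pendant '[[0,0,0,-0.0007,0],[0,0,0,0,0],[0,0,0,0,0],[0,0,0,0,0],[0,0,0,0,0],[0,0,0,0,0]]'
python3 - <<'E'
from h import *
im,d=bot.read_camera("top");m=bot.camera_model("top")
for k in bot.pinpoint("cover","top")[:3]: print("cover",k["at"],onz("top",k["at"],.002,m))
bot.read_camera("side");m=bot.camera_model("side")
for n in("pen_top","pen"):
    for k in bot.pinpoint(n,"side")[:1]:
        c,r=ray("side",k["at"],m);print(n,c+r*(.301-c[1])/r[1])
E
python3 -m pendant '[[0,0,0,0,0],[0,0,0,0,0]]'
```

```text
t: 21.23
eef_pos: [0.4526, 0.3008, 0.2835]
tool_rot: [-0.0, 0.833, 0.553, 0.0]
contact_force: [-2.4, -1.1, 12.6]
gripper_width: 0.109
grasp_force: 59.9
cover [423.7, 272.6] [ 0.46425214 -0.26278913  0.002     ]
cover [270.3, 311.2] [0.3774839 0.1003889 0.002    ]
cover [453.4, 179.9] [ 0.68773468 -0.34338297  0.002     ]
pen_top [0.46051273 0.301      0.16173219]
pen [ 0.43704129  0.301      -0.42781489]
t: 21.65
eef_pos: [0.4526, 0.3008, 0.2835]
tool_rot: [-0.0, 0.833, 0.553, 0.0]
contact_force: [-2.3, -1.0, 12.7]
gripper_width: 0.114
grasp_force: 59.9
```

```bash
python3 -c "
from station import bot
print(bot.hand_in())"
```

```text
the job is handed in; nothing more can be done
None
```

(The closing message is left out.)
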